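Unclamp and pull the filter cassette from its service stand

TASK

Take the filter cassette out of its service stand: turn the clamp knob a quarter turn clockwise so that its tongue no longer bears on the bridge, and slide the carriage away until its hold-down finger is well clear of the cassette. Then pinch the cassette's two side catches together and lift it straight up, upright, until its underside is at least 12 cm above the bench. Finish while holding it there, still and with both catches pinched in; do not put it down or let go, and leave the other things on the bench as they are.

Things in the scene. Friction and masses are not known exactly. Their poses are not given: they have to be found in the camera images.
- stand: Service stand, fixed: aluminium plate 110 (x) x 290 (y) x 10 mm, from y -85 to +205 mm of its origin, bearing a grey socket (76 x 58 mm outside, top 45 mm high) for the cassette and a rail along y for the carriage. Origin: on the bench surface under the middle of the socket, z up; the carriage slides away from the cassette along its +y.
- cassette: Filter cassette, 38 x 40 mm in plan (60 in x over its catches), 93 mm high, 0.15 to 0.37 kg, steel core, grey ends. Origin: centre of its underside; axes as the stand's when seated, underside then 12 mm and top 105 mm above the bench. Barbs under ledges let it rise only 1.5 mm unless both catches are pressed in; then it lifts straight out (clear of the socket after 33 mm).
- catch_near_pad (a point): Middle of the outer face of the ribbed catch pad on the cassette's -x side: upright face 24 mm wide (y), 42 mm high, 30 mm from the cassette's middle when let go, 60 to 102 mm above the bench when seated. The point is 70 mm above the cassette's underside. Nothing stands beside the pads higher than the socket (45 mm).
- catch_near (a joint): Travel of the near catch: 0 m let go, grows as it is pressed in, stop at 0.0075. Its barb clears the ledge from about 0.0045 if the cassette is centred. Spring 1 N at first touch, 4.8 N at the stop.
- catch_far_pad (a point): The same on the cassette's +x side. Pinching both pads together along the cassette's x (60 mm apart free, 45 mm at their stops) draws in the barbs; friction on the pads then carries the cassette.
- catch_far (a joint): The same for the far catch.
- carriage (a joint): Position of the hold-down carriage on its rail: 0 m as found, its finger over the cassette; grows to 0.045 along the stand's +y. The finger is off the cassette from 0.020. Drag about 2 N; it stays where it is left.
- finger_tip (a point): Middle of the end of the hold-down finger, on its underside: a flat aluminium bar along the stand's y, 22 mm wide, underside 108 mm and top 116 mm above the bench, ending over the cassette's middle as found. It moves with the carriage.
- knob (a joint): Angle of the clamp knob on the carriage: 0 to 0.12 rad as found (locked: its tongue points along the stand's +y, end-on to the bridge), grows clockwise seen from above to a stop at 1.57 (free: tongue along the stand's +x). From 1.3 rad the carriage can travel at least 35 mm. Turning takes about 0.04 N m; it stays where left.
- knob_grip (a point): Grip point on the knob's axis, 83 mm above the bench, at the stand's x 0, y 90 mm plus the carriage's travel. The grip is an upright black bar 44 mm long, 12 mm thick, 64 to 98 mm above the bench, in line with the tongue; the point's y runs along it towards the tongue. The hold-down's upright (22 mm wide, up to 116 mm) stands 46 to 56 mm from the axis towards the cassette.
- tongue_tip (a point): End of the knob's flat steel tongue, 64 mm from the knob's axis; 20 mm wide, 42 to 50 mm above the bench.
- bridge (a point): Middle of the top of the low dark bridge across the rail, fixed to the stand: 82 mm long (stand's x), 12 mm thick, 54 mm high, at the stand's y 163.5 mm. It stops the knob's tongue while locked.
- bushing: Bystander: brass ring, 26 mm across, 18 mm high, standing on the stand's plate beside the cassette; origin centre of underside
- wrench: Bystander: steel spanner 170 mm long lying beyond the stand's -y end; origin under its middle
- socket: Bystander: steel socket, 26 mm across, 38 mm high, behind the stand; origin centre of underside
- screwdriver: Bystander: screwdriver 190 mm long lying behind the stand; origin under its middle
- flange: Bystander: aluminium flange, 72 mm across, 30 mm high, to the left; origin centre of underside
- jar: Bystander: small jar with white cap, 52 mm across, 65 mm high, behind the stand; origin centre of underside
- spray_can: Bystander: upright can, 64 mm across, 190 mm high, off to the right; origin centre of underside
Not all that is in view belongs to the job. What is shaped like the cassette but blue or red is not meant.

How it is judged:
By the outcome, as a careful person would: the job done as asked, in the order asked, and still so for the second after the job is handed in, while the arm keeps its last pose, push and grip.
It also fails if it takes over 45 s, if anything falls off the work surface, if the arm or the gripper's body presses on something with over 40 N, if the wrist force passes 120 N, or if a joint passes its speed limit or range.

ROBOT

A 6-joint arm with a two-finger parallel gripper is mounted at the origin on the work surface. World frame = base frame: x ahead of the robot, y to its left, z up, the work surface at z = 0. Lengths are in m, angles in rad, forces in N, time in s.
With the tool pointing down it reaches from about 0.35 to 0.85 m from the base axis. Payload 8.1 kg.
Tool frame: the origin (TCP) lies at the centre of the arm's flange, where the gripper is bolted on; the fingertips stand 186 mm ahead of it and the grasp point (between the pads) lies 167 mm ahead of it; z points along the fingers, y is the direction in which the jaws open and shut (so a half turn about z gives the same grasp; the last joint's range is limited). The gripper opens to 93 mm and grips with 3 to 60 N. Pads are 15 mm wide; open, the fingers measure 128 mm over their backs; the gripper's body (75 mm by 188 mm) begins 65 mm behind the grasp point.
Start: joints at [1.248, 0.13, 1.488, -0, 1.523, -0.085], TCP at [0.141, 0.583, 0.405] pointing down, gripper open.
Joint ranges: [-2.96, 2.96], [-0.89, 2.26], [0.02, 2.5], [-1.34, 4.48], [0, 2.73], [-2.66, 2.66]. Speed limits (rad/s): [2.39, 2.39, 2.79, 3.14, 3.14, 3.14].

INTERFACE

Orientations are given as a rotation vector (axis times angle).
In Python, from plant import robot, viewer, order gives the robot as it stands.
- The arm moves only by the tool apply_moves, never from a script. Its argument "deltas" is a list of rows, each a list of 3 entries, a list of its own where there are three numbers: the finger opening in mm, from 0 to 93, then the shift along the tool's x, y, z in mm, then the turn about the tool's z in rad. In form: [[grip, [dx, dy, dz], yaw], ...]. A call has 1 to 5 rows; each row shifts and turns the commanded pose from where the row before left it, along the tool's axes as they then stand; what a row does not reach is not made up. A row lasts 1/8 s, in which the tool goes at most 62.5 mm and 10.7 degrees, less where a joint would pass 70% of its speed; a pose out of reach is approached as far as the arm can. A call is refused whole if a number of a shift passes 62.5 or a number of a turn 0.188, either way. A call with a gripper value outside its range is refused whole. The fingers move at their own pace and stop on an object; "grip_force" is the grip in N (left out, the last holds). Time passes only in rows, so rows that do not move let the fingers close. It gives the time, the measured TCP pose, the force and the opening at its end, in the units of the state.
- robot.read_state(): the state, without advancing time (a new reading comes with each control period).
- viewer.read_camera(name): name is "side" or "top"; returns the picture (420x560x3 uint8, blue, green, red); there is no depth.
- viewer.get_calibration(name): a dict with "fx", "fy", "cx", "cy" (pixels), "R" (3x3) and "t" (3): a world point X has camera coordinates R X + t. Camera axes: x right, y down, z forward; pixel columns grow to the right and rows downward; lengths in m; the calibration is good to about 2 mm. A picture is of the moment at which its call begins. get_calibration takes no time and is no camera call.
- order.close_job(): hands the job in, once; it reports no verdict.
The state is a dict: "t": time; "q": joint angles; "dq": joint speeds; "joint_torque": joint torques, N m; "tool_pos": TCP position; "orientation": TCP orientation; "force": force on the tool from outside, world axes, zero at the start; "wrist_torque": the same for the moment, N m; "opening": finger opening in m.
Only numpy, scipy, OpenCV 4.12 (cv2) and the standard library are available. Lean on these libraries where they do the work, as an engineer would, in place of code of your own. Each camera call takes 0.05 s, during which the arm holds its last target. There are 200 camera calls.

## Working session

There is one attempt and no reset: what is moved stays moved. The work goes in short steps, Python scripts to look and compute and a tool call to move; the robot and the scene stay as the last step left them, time stands still between calls to the robot, and variables do not carry over. Pictures are saved under pics/ and viewed, about 8 in all and at most 12, crops included, and the job is handed in when it is done.

Besides the shell and the picture viewer there is one more tool, called after ">>>" as a command line: name --argument value ..., lists and objects as JSON in quotes. apply_moves: Moves the arm, as the interface text tells. Its arguments: {"type":"object","properties":{"deltas":{"type":"array"},"grip_force":{"type":"number"}},"required":["deltas"]}

```bash
mkdir -p pics; ls
python3 - <<'E'
from plant import robot,viewer,order
import cv2,numpy as np
np.set_printoptions(precision=4,suppress=True)
for n in("side","top"):
    im=viewer.read_camera(n); cv2.imwrite(f"pics/{n}0.png",im)
    c=viewer.get_calibration(n); print(n,c["fx"],c["fy"],c["cx"],c["cy"]);print(np.array(c["R"]),c["t"],"cam at",-np.array(c["R"]).T@np.array(c["t"]))
s=robot.read_state();print(s)
E
```

```text
pics
side 544.8311028843301 544.8311028843301 282.07636073244197 206.46790957076084
[[ 0.7492 -0.6619  0.0234]
 [-0.3104 -0.3822 -0.8704]
 [ 0.585   0.6449 -0.4918]] [-0.4554  0.2281  1.3537] cam at [-0.38   -1.0872  0.8749]
top 468.96492209248436 468.96492209248436 285.02982477828397 212.7807232528637
[[-0.0218 -0.9997 -0.0149]
 [-0.9972  0.0228 -0.0718]
 [ 0.0721  0.0133 -0.9973]] [-0.0213  0.5829  1.2004] cam at [ 0.4943 -0.0506  1.2387]
{'t': 0.1, 'q': array([ 1.2476,  0.1311,  1.4892,  0.    ,  1.523 , -0.0854]), 'dq': array([-0.0009, -0.0018, -0.0028,  0.0028,  0.0021, -0.0015]), 'joint_torque': array([  0.0012, -56.1344, -49.3095,   0.077 ,   0.029 ,  -0.0001]), 'tool_pos': array([0.1412, 0.5829, 0.4038]), 'orientation': array([-0.3725, -3.1191,  0.0026]), 'force': array([-0.7734,  0.0098, -0.1747]), 'wrist_torque': array([ 0.0308,  0.0016, -0.0227]), 'opening': 0.09296225613570588}
```

View pics/side0.png

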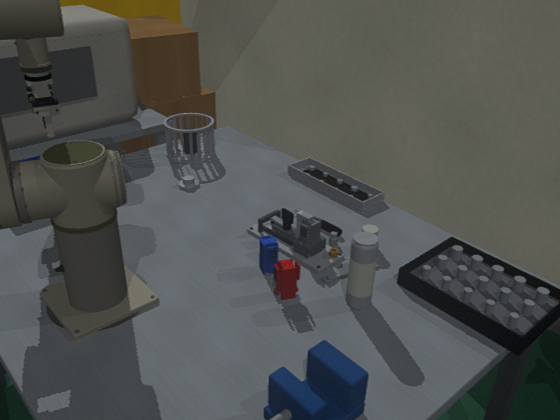

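View pics/top0.png

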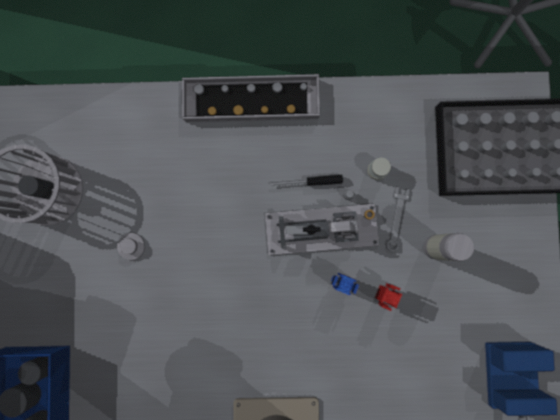

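The top view shows the plate spanning about (265,210) to (378,255). The bridge is near column 282, the knob near (311,230), and the socket and cassette near (342,228). The stand's +y therefore points left, which is about world +y. Next I'll enlarge both views.

Run:
```python
import cv2,numpy as np
a=cv2.imread("pics/top0.png")[198:268,255:390]; b=cv2.imread("pics/side0.png")[198:276,240:352]
a=cv2.resize(a,(790,410),interpolation=cv2.INTER_CUBIC);b=cv2.resize(b,(784,546),interpolation=cv2.INTER_CUBIC)
g=lambda i:cv2.convertScaleAbs(i,alpha=1.5,beta=0)
cv2.imwrite("pics/topc.png",g(a));cv2.imwrite("pics/sidec.png",g(b))
```

```text
(no output)
```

View pics/topc.png

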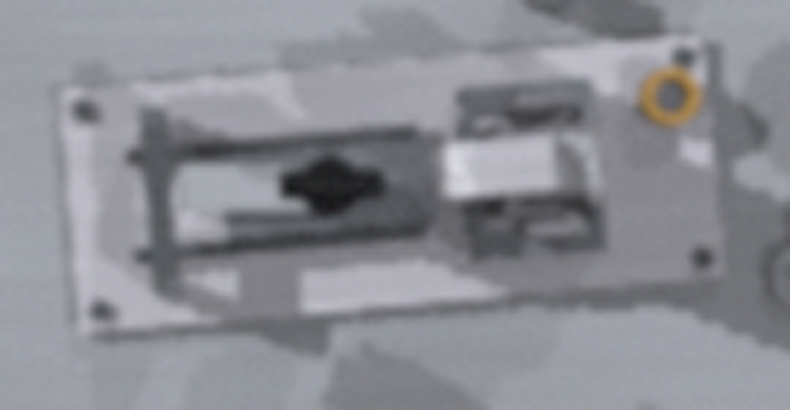

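View pics/sidec.png

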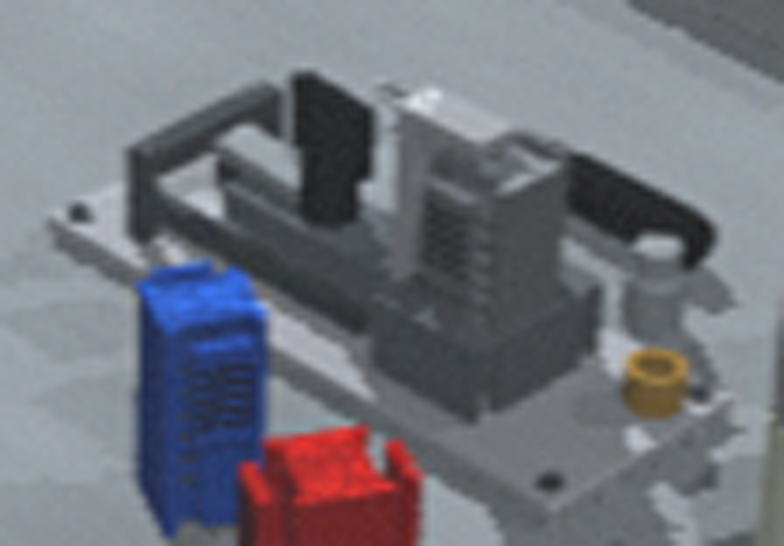

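In the crops, the plate corners in topc are about (58,92), (708,40), (722,278) and (80,335). The knob bar is centred at about (333,184), and the hold-down finger covers the cassette. The blue and red decoys stand clear. Now I'll fit the stand pose from these points.

```bash
cat > h.py <<'E'
from plant import robot,viewer,order
import numpy as np,cv2
from scipy.spatial.transform import Rotation as Ro
np.set_printoptions(precision=4,suppress=True)
def proj(n,X):
    c=viewer.get_calibration(n);p=np.asarray(X)@np.array(c["R"]).T+np.array(c["t"])
    return np.c_[c["fx"]*p[:,0]/p[:,2]+c["cx"],c["fy"]*p[:,1]/p[:,2]+c["cy"]]
def ray(n,uv,z):
    c=viewer.get_calibration(n);R=np.array(c["R"]);o=-R.T@np.array(c["t"])
    d=np.array([(uv[0]-c["cx"])/c["fx"],(uv[1]-c["cy"])/c["fy"],1])@R
    return o+d*(z-o[2])/d[2]
def W(p,X): # stand -> world
    X=np.atleast_2d(X);c,s=np.cos(p[2]),np.sin(p[2])
    return np.c_[p[0]+c*X[:,0]-s*X[:,1],p[1]+s*X[:,0]+c*X[:,1],X[:,2]]
E
python3 - <<'E'
from h import *
from scipy.optimize import least_squares
T=lambda u,v:((u+.5)/5.852-.5+255,(v+.5)/5.857-.5+198)
S=lambda u,v:((u+.5)/7-.5+240,(v+.5)/7-.5+198)
L=[(55,205,10),(55,-85,10),(-55,-85,10),(-55,205,10)]
tp=[T(58,92),T(708,40),T(722,278),T(80,335)]
for l,t in zip(L,tp): print(l,ray("top",t,.01))
def fit(names,uv,X):
    f=lambda p:np.concatenate([proj(n,W(p,np.array(x)/1000))[0]-u for n,u,x in zip(names,uv,X)])
    r=least_squares(f,[.5,-.15,0]);print(r.x,"res px",r.fun.reshape(-1,2).round(2).tolist());return r.x
p=fit(["top"]*5,tp+[T(333,184)],L+[(0,90,98)])
sd=[S(548,505),S(733,400),S(48,218)];
p2=fit(["side"]*4,sd+[S(334,85)],L[2:3]+L[1:2]+L[3:]+[(0,90,98)])
p3=fit(["top"]*5+["side"]*4,tp+[T(333,184)]+sd+[S(334,90)],L+[(0,90,98)]+L[2:3]+L[1:2]+L[3:]+[(0,90,98)])
np.save("p.npy",p3)
print("knob ray",ray("top",T(333,184),.098),"fit",W(p3,[0,.09,.083]))
s=robot.read_state();R=Ro.from_rotvec(s["orientation"]).as_matrix();print(R)
g=W(p3,[0,.09,.083+.167+.12])[0]
print("tool shift mm to above knob",R.T@(g-s["tool_pos"])*1e3,"yaw",np.arctan2(R[1,1],R[0,1])-p3[2])
E
```

```text
(55, 205, 10) [0.583  0.0198 0.01  ]
(55, -85, 10) [ 0.5996 -0.2721  0.01  ]
(-55, -85, 10) [ 0.4932 -0.2746  0.01  ]
(-55, 205, 10) [0.4741 0.012  0.01  ]
[ 0.5411 -0.1886  0.06  ] res px [[0.18, -0.29], [-0.77, -0.54], [0.88, 0.72], [-0.27, 0.09], [-0.02, 0.01]]
[ 0.5446 -0.1857  0.0544] res px [[0.1, 0.31], [-0.03, -0.48], [0.0, -0.73], [-0.08, 0.9]]
[ 0.5417 -0.1883  0.0596] res px [[0.06, -0.53], [-0.89, -0.75], [0.74, 0.51], [-0.41, -0.16], [-0.15, -0.24], [0.2, 1.14], [-0.03, 0.19], [-0.43, 0.1], [-0.34, 0.91]]
knob ray [ 0.5357 -0.0988  0.098 ] fit [[ 0.5363 -0.0985  0.083 ]]
[[-0.9719  0.2355 -0.0005]
 [ 0.2355  0.9719 -0.0016]
 [ 0.0002 -0.0017 -1.    ]]
tool shift mm to above knob [-544.4359 -569.1267   34.6411] yaw 1.2733964978681076
```

>>> apply_moves --deltas '[[93,[-40,-42,0],0],[93,[-40,-42,0],0],[93,[-40,-42,0],0],[93,[-40,-42,0],0],[93,[-40,-42,0],0]]' --grip_force 20

```text
t: 0.72
tool_pos: [0.2866, 0.3302, 0.4044]
orientation: [-0.372, -3.119, 0.0]
force: [1.1, -0.4, 0.2]
opening: 0.0931
```

>>> apply_moves --deltas '[[93,[-40,-42,0],0],[93,[-40,-42,0],0],[93,[-40,-42,0],0],[93,[-40,-42,0],0],[93,[-40,-42,0],0]]'

```text
t: 1.35
tool_pos: [0.4316, 0.0789, 0.4046]
orientation: [0.373, 3.119, 0.0]
force: [1.6, 1.0, 0.6]
opening: 0.0928
```

>>> apply_moves --deltas '[[93,[-40,-42,0],0],[93,[-40,-42,0],0],[93,[-40,-42,0],0],[60,[0,0,0],0.18],[60,[0,0,0],0.18]]'

```text
t: 1.98
tool_pos: [0.5182, -0.071, 0.4038]
orientation: [-0.936, -2.997, 0.0]
force: [-0.1, 0.5, 0.3]
opening: 0.0776
```

>>> apply_moves --deltas '[[60,[0,0,0],0.18],[60,[0,0,0],0.18],[60,[0,0,0],0.18],[60,[0,0,0],0.18],[60,[0,0,0],0.18]]'

```text
t: 2.6
tool_pos: [0.5179, -0.07, 0.4042]
orientation: [-2.145, -2.294, 0.001]
force: [-0.6, 0.6, 0.2]
opening: 0.0602
```

```bash
cat >> h.py <<'E'
def go(X,up): # tool shift (mm) to put grasp point at stand point X, plus height up
    p=np.load("p.npy");s=robot.read_state();R=Ro.from_rotvec(s["orientation"]).as_matrix()
    g=W(p,X)[0]+[0,0,up]-.167*R[:,2]
    print("t",s["t"],"pos",s["tool_pos"],"q",s["q"],"F",s["force"],"open",s["opening"])
    print("tool z",R[:,2],"shift",R.T@(g-s["tool_pos"])*1e3,"yaw to stand x",np.arctan2(R[1,1],R[0,1])-p[2])
E
python3 -c "
from h import *
go([0,.09,.083],.12)"
```

```text
t 2.6 pos [ 0.5179 -0.07    0.4042] q [-0.2324 -0.079   1.7021 -0.      1.5194 -0.2994] F [-0.6365  0.5641  0.1748] open 0.060194161544175666
tool z [-0.0009  0.0002 -1.    ] shift [-29.7212  16.6371  34.1964] yaw to stand x 0.007368358901312655
```

>>> apply_moves --deltas '[[50,[-30,16.5,34],0.007],[50,[0,0,35],0],[50,[0,0,25],0],[50,[0,0,0],0]]'

```text
t: 3.1
tool_pos: [0.5355, -0.0985, 0.3078]
orientation: [-2.144, -2.29, 0.004]
force: [0.2, -0.5, 0.2]
opening: 0.0497
```

Run:
```python
from h import *
go([0,.09,.083],0)
t=viewer.read_camera("top");s=viewer.read_camera("side")
cv2.imwrite("pics/t1.png",t);cv2.imwrite("pics/s1.png",s)
a=cv2.resize(t[190:275,255:390],None,fx=4.5,fy=4.5,interpolation=2);b=cv2.resize(s[150:276,235:352],None,fx=4.7,fy=4.7,interpolation=2)
h=max(len(a),len(b));c=np.zeros((h,a.shape[1]+b.shape[1],3),np.uint8);c[:len(a),:a.shape[1]]=a;c[:len(b),a.shape[1]:]=b
c=cv2.resize(c,None,fx=.68,fy=.68);print(c.shape)
cv2.imwrite("pics/c1.png",cv2.convertScaleAbs(c,alpha=1.5))
```

```text
t 3.1 pos [ 0.5355 -0.0985  0.3078] q [-0.276   0.0512  1.7522 -0.      1.3439 -0.3419] F [ 0.1771 -0.4744  0.2389] open 0.049690091818896186
tool z [-0.0055  0.0016 -1.    ] shift [-0.4791  2.0033 57.8335] yaw to stand x 0.006215206307453064
(403, 787, 3)
```

View pics/c1.png

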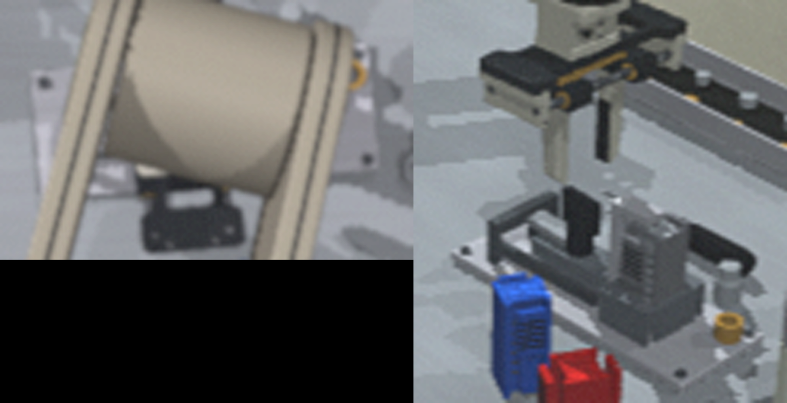

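The arm blocks the top view. In the side view the open jaws straddle the knob bar, at about (585,215) in the composite, with the long jaw direction along the stand's x. I'll descend and grip.

>>> apply_moves --deltas '[[50,[-0.5,1.5,20],0],[50,[0,0,20],0],[50,[0,0,15],0],[50,[0,0,0],0]]'

```text
t: 3.7
tool_pos: [0.5376, -0.0989, 0.2542]
orientation: [-2.145, -2.292, 0.002]
force: [0.2, -0.1, -0.1]
opening: 0.0502
```

>>> apply_moves --deltas '[[8,[0,0,0],0],[8,[0,0,0],0],[8,[0,0,0],0],[8,[0,0,0],0],[8,[0,0,0],0]]' --grip_force 15

```text
t: 4.32
tool_pos: [0.5374, -0.0994, 0.2559]
orientation: [-2.146, -2.292, 0.004]
force: [-8.3, -1.6, 7.9]
opening: 0.0117
```

```bash
python3 -c "
from h import *
go([0,.09,.083],0);print(robot.read_state()['wrist_torque'])"
```

```text
t 4.325 pos [ 0.5374 -0.0994  0.2559] q [-0.2762  0.1116  1.7892 -0.0013  1.2435 -0.3418] F [-8.3194 -1.6069  7.8936] open 0.01171903540650396
tool z [-0.003  -0.0004 -1.    ] shift [ 0.9983 -0.5265  5.9103] yaw to stand x 0.006313194212215087
[-0.2538  1.5838 -0.0398]
```

>>> apply_moves --deltas '[[8,[0,-1,0],0],[8,[0,0,0],0]]'

```text
t: 4.58
tool_pos: [0.5369, -0.0994, 0.2559]
orientation: [-2.147, -2.293, 0.001]
force: [-5.0, -1.7, 5.1]
opening: 0.012
```

>>> apply_moves --deltas '[[8,[0,-1.5,0],0],[8,[0,0,0],0],[8,[0,0,0],0.1],[8,[0,0,0],0.1],[8,[0,0,0],0]]'

```text
t: 5.2
tool_pos: [0.5361, -0.0994, 0.256]
orientation: [2.364, 2.068, 0.001]
force: [3.6, -1.7, -0.7]
opening: 0.0119
```

```bash
python3 -c "
from h import *
go([0,.09,.083],0);print(robot.read_state()['wrist_torque'])"
```

```text
t 5.2 pos [ 0.5361 -0.0994  0.256 ] q [-0.2773  0.1061  1.795   0.      1.2391 -0.1439] F [ 3.6284 -1.7329 -0.66  ] open 0.011910303404231848
tool z [ 0.0012 -0.0003 -1.    ] shift [ 0.9466 -0.1405  5.9691] yaw to stand x -0.19308306710675133
[-0.3307 -0.3883 -0.009 ]
```

>>> apply_moves --deltas '[[8,[0,0,0],0.15],[8,[0,0,0],0.15],[8,[0,0,0],0.15],[8,[0,0,0],0.15],[8,[0,0,0],0]]'

```text
t: 5.82
tool_pos: [0.5359, -0.0993, 0.2559]
orientation: [2.869, 1.281, 0.001]
force: [1.4, -1.7, 0.7]
opening: 0.012
```

>>> apply_moves --deltas '[[8,[0,0,0],0.15],[8,[0,0,0],0.15],[8,[0,0,0],0.15],[8,[0,0,0],0.15],[8,[0,0,0],0]]'

```text
t: 6.45
tool_pos: [0.5358, -0.0991, 0.256]
orientation: [-3.118, -0.379, -0.0]
force: [-0.4, 0.6, 3.4]
opening: 0.012
```

>>> apply_moves --deltas '[[8,[0,0,0],0.13],[8,[0,0,0],0],[8,[0,0,0],0]]'

```text
t: 6.82
tool_pos: [0.5358, -0.0991, 0.2559]
orientation: [-3.136, -0.176, -0.0]
force: [0.0, 2.7, 4.2]
opening: 0.0124
```

Run:
```python
from h import *
go([0,.09,.083],0);print(robot.read_state()['wrist_torque'])
s=viewer.read_camera("side")
cv2.imwrite("pics/s2.png",cv2.convertScaleAbs(cv2.resize(s[150:276,235:352],None,fx=4.7,fy=4.7,interpolation=2),alpha=1.5))
```

```text
t 6.825 pos [ 0.5358 -0.0991  0.2559] q [-0.2771  0.1059  1.7954  0.0004  1.2402  1.1812] F [0.0344 2.7463 4.2113] open 0.012396998224455051
tool z [ 0.0002  0.0003 -1.    ] shift [ 0.5374 -0.5377  5.9273] yaw to stand x -1.518080480389086
[0.3722 0.2581 0.0243]
```

View pics/s2.png

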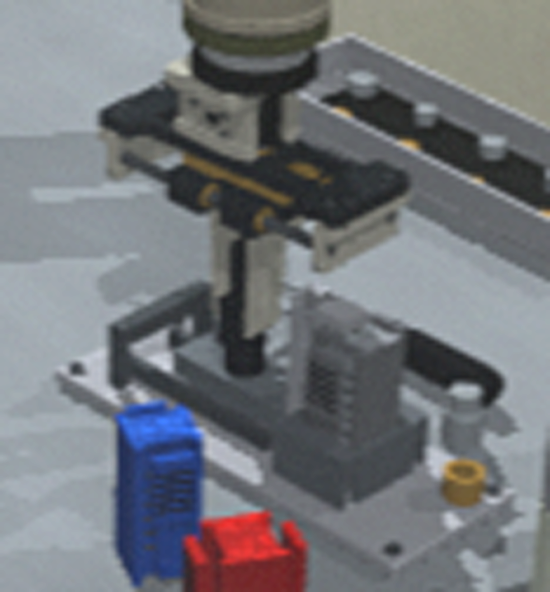

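The side view shows the gripper turned a quarter, jaws on the bar at about (245,320). The hold-down is still over the cassette at about (330,310). Now I'll slide the carriage along +y.

>>> apply_moves --deltas '[[8,[0.3,-5,0],0],[8,[0.3,-5,0],0],[8,[0.5,-8,0],0],[8,[0.5,-8,0],0]]'

```text
t: 7.38
tool_pos: [0.5344, -0.0732, 0.2559]
orientation: [3.136, 0.169, -0.001]
force: [-3.6, -3.0, 6.2]
opening: 0.0119
```

>>> apply_moves --deltas '[[8,[0.4,-7,0],0],[8,[0.4,-6,0],0],[8,[0,0,0],0],[8,[0,0,0],0]]'

```text
t: 7.88
tool_pos: [0.5336, -0.0597, 0.2559]
orientation: [-3.137, -0.17, 0.002]
force: [-4.4, 0.8, 8.1]
opening: 0.0114
```

Run:
```python
from h import *
go([0,.09,.083],0);print(robot.read_state()['wrist_torque'])
s=viewer.read_camera("side")
cv2.imwrite("pics/s3.png",cv2.convertScaleAbs(cv2.resize(s[150:276,235:352],None,fx=4.7,fy=4.7,interpolation=2),alpha=1.5))
```

```text
t 7.875 pos [ 0.5336 -0.0597  0.2559] q [-0.207   0.0858  1.817   0.0001  1.2401  1.2555] F [-4.3877  0.8426  8.0631] open 0.011390418968916788
tool z [-0.0012  0.0004 -1.    ] shift [-1.293  38.8833  5.8756] yaw to stand x -1.5221823811497401
[0.1664 0.9074 0.0496]
```

View pics/s3.png

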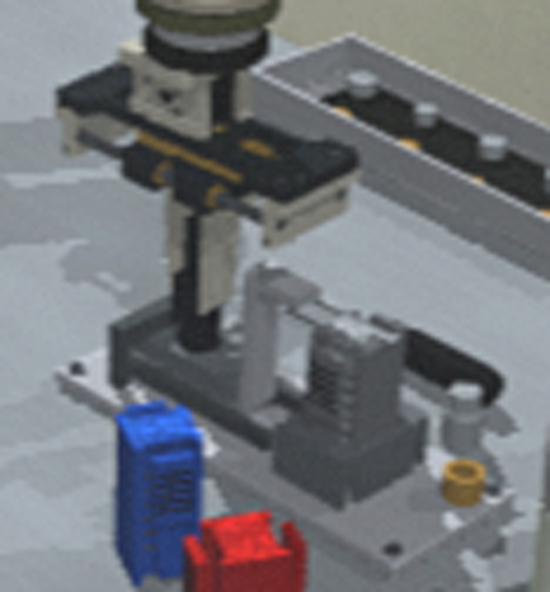

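The carriage moved about 39 mm. The upright is now well to the left, at about (260,340), and the finger is off the cassette top at about (350,330). I'll release a little, lift, turn back and go over the cassette.

>>> apply_moves --deltas '[[28,[0,0,0],0],[28,[0,0,0],0],[28,[0,0,0],0],[28,[0,0,-30],0],[28,[0,0,-50],0]]'

```text
t: 8.55
tool_pos: [0.533, -0.0601, 0.3341]
orientation: [-3.136, -0.168, 0.008]
force: [0.8, -0.2, 0.1]
opening: 0.0282
```

>>> apply_moves --deltas '[[60,[0,0,-30],-0.18],[93,[0,0,0],-0.18],[93,[0,0,0],-0.18],[93,[0,0,0],-0.18],[93,[0,0,0],-0.18]]'

```text
t: 9.18
tool_pos: [0.5339, -0.0602, 0.3655]
orientation: [-2.747, -1.524, 0.0]
force: [0.2, -0.6, -1.0]
opening: 0.0729
```

>>> apply_moves --deltas '[[93,[0,0,0],-0.18],[93,[0,0,0],-0.18],[93,[0,0,0],-0.18],[93,[0,0,0],-0.08],[93,[0,0,0],0]]'

```text
t: 9.8
tool_pos: [0.5339, -0.0602, 0.3655]
orientation: [-2.159, -2.282, 0.0]
force: [0.1, 0.3, -0.2]
opening: 0.093
```

```bash
python3 -c "
from h import *
go([0,0,.082],.1)"
```

```text
t 9.8 pos [ 0.5339 -0.0602  0.3655] q [-0.2078 -0.0174  1.7135 -0.      1.4458 -0.2632] F [ 0.0989  0.3156 -0.2014] open 0.0930181749546525
tool z [-0.0003  0.     -1.    ] shift [-128.3101    0.6695   16.5207] yaw to stand x -0.00417323334819731
```

Run:
```python
from h import *
p=np.load("p.npy");ims=[]
K=np.array([[x,y,105] for x,y in[(19,20),(-19,20),(-19,-20),(19,-20)]]+[[-30,0,82],[-11,40,116],[11,40,116],[0,129,98]])/1000
for n,(x0,y0,x1,y1) in {"top":(255,190,390,275),"side":(245,190,345,275)}.items():
    im=viewer.read_camera(n);f=4
    c=cv2.convertScaleAbs(cv2.resize(im[y0:y1,x0:x1],None,fx=f,fy=f,interpolation=2),alpha=1.5)
    for u,v in (proj(n,W(p,K))-[x0-.5,y0-.5])*f: cv2.circle(c,(int(u),int(v)),2,(0,0,255),-1)
    ims.append(c[:,:400] if n=="side" else c[:,150:540])
cv2.imwrite("pics/c4.png",np.hstack(ims))
```

```text
(no output)
```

View pics/c4.png

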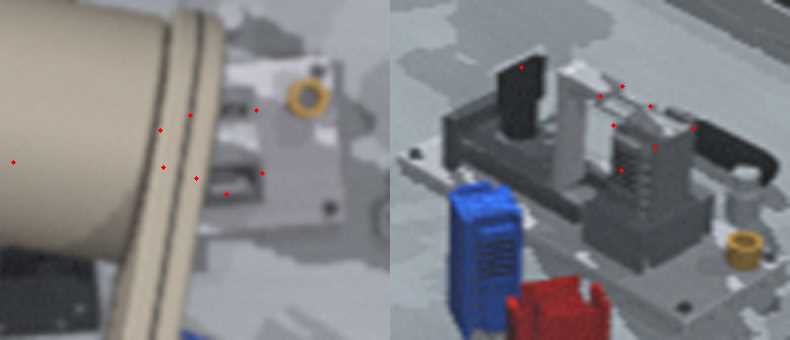

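Projected knob, finger and cassette points fall on the real ones in the side view, so the pose holds and the finger is clear. The top view is partly blocked by the arm. Going over the cassette.

>>> apply_moves --deltas '[[93,[-50,0.2,0],0],[93,[-50,0.2,0],-0.004],[93,[-28,0.2,16],0],[93,[0,0,30],0],[93,[0,0,0],0]]'

```text
t: 10.52
tool_pos: [0.5407, -0.1879, 0.3169]
orientation: [-2.152, -2.281, 0.003]
force: [-0.0, 0.9, 0.7]
opening: 0.093
```

Run:
```python
from h import *
go([0,0,.082],0)
s=viewer.read_camera("side")
cv2.imwrite("pics/s5.png",cv2.convertScaleAbs(cv2.resize(s[150:276,245:352],None,fx=4.7,fy=4.7,interpolation=2),alpha=1.5))
```

```text
t 10.525 pos [ 0.5407 -0.1879  0.3169] q [-0.4241  0.117   1.6654  0.0001  1.3648 -0.4821] F [-0.0068  0.9311  0.6642] open 0.09297562383742433
tool z [-0.0051  0.0024 -1.    ] shift [-1.0543  2.0947 67.8467] yaw to stand x -0.001678853572244579
```

View pics/s5.png

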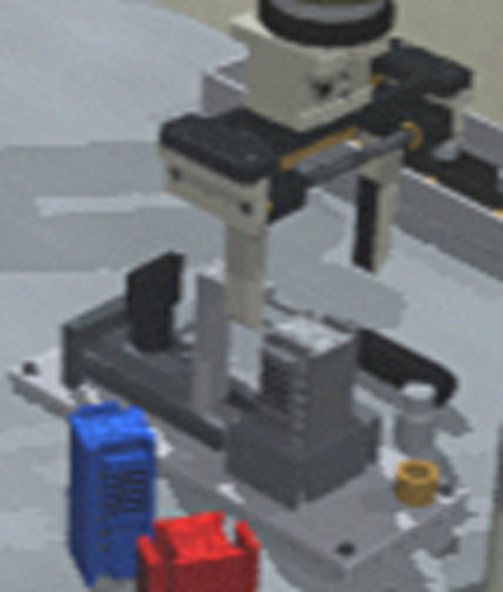

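Both fingers straddle the cassette along its x, with the near finger at about (245,300) beside the ribbed pad. Descending.

>>> apply_moves --deltas '[[93,[-0.3,0,25],0],[93,[0,0,25],0],[93,[0,0,17],0],[93,[0,0,0],0],[93,[0,0,0],0]]'

```text
t: 11.2
tool_pos: [0.5424, -0.1884, 0.2541]
orientation: [2.153, 2.286, 0.001]
force: [-0.2, -0.2, 1.2]
opening: 0.0932
```

```bash
python3 -c "
from h import *
go([0,0,.082],0)"
```

```text
t 11.2 pos [ 0.5424 -0.1884  0.2541] q [-0.4236  0.1827  1.714   0.      1.2431 -0.4836] F [-0.2418 -0.2412  1.1597] open 0.09324154808232753
tool z [ 0.0016 -0.0007 -1.    ] shift [ 0.2853 -1.0373  5.1329] yaw to stand x 0.00040339872648437886
```

>>> apply_moves --deltas '[[93,[0,-0.8,4.5],0],[70,[0,0,0],0],[64,[0,0,0],0],[58,[0,0,0],0],[52,[0,0,0],0]]' --grip_force 25

```text
t: 11.82
tool_pos: [0.5412, -0.1884, 0.2484]
orientation: [2.154, 2.287, 0.0]
force: [0.8, 0.4, 1.0]
opening: 0.0573
```

```bash
python3 -c "
from h import *
go([0,0,.082],0)"
```

```text
t 11.825 pos [ 0.5412 -0.1884  0.2484] q [-0.4245  0.1872  1.7203  0.0001  1.2336 -0.4845] F [0.7505 0.3666 1.0036] open 0.0573158743067498
tool z [ 0.0005 -0.0001 -1.    ] shift [ 0.0768  0.389  -0.5742] yaw to stand x 0.00034072217225242923
```

>>> apply_moves --deltas '[[48,[0,0,0],0],[42,[0,0,0],0],[40,[0,0,0],0],[40,[0,0,0],0],[40,[0,0,0],0]]'

```text
t: 12.45
tool_pos: [0.5412, -0.1884, 0.2486]
orientation: [2.153, 2.287, 0.0]
force: [0.2, 0.6, 4.3]
opening: 0.0425
```

>>> apply_moves --deltas '[[40,[0,0,0],0],[40,[0,0,0],0]]'

```text
t: 12.7
tool_pos: [0.5412, -0.1884, 0.2486]
orientation: [2.153, 2.287, 0.0]
force: [0.5, 0.9, 4.5]
opening: 0.0423
```

Run:
```python
from h import *
go([0,0,.082],0)
s=viewer.read_camera("side")
cv2.imwrite("pics/s6.png",cv2.convertScaleAbs(cv2.resize(s[180:276,260:350],None,fx=6,fy=6,interpolation=2),alpha=1.5))
```

```text
t 12.7 pos [ 0.5412 -0.1884  0.2486] q [-0.4244  0.187   1.7201  0.      1.2339 -0.4845] F [0.4599 0.9329 4.4993] open 0.04228466080290145
tool z [ 0.0005 -0.0002 -1.    ] shift [ 0.0805  0.3416 -0.3797] yaw to stand x 0.00040754323578064827
```

View pics/s6.png

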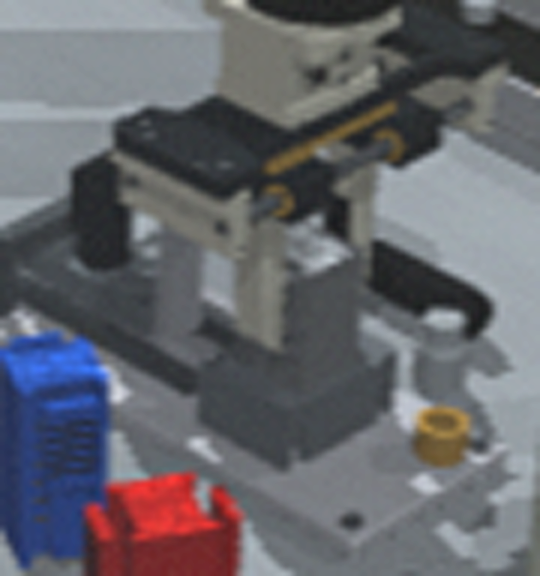

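Both fingers sit on the pads: near at about (262,300), far at about (350,230). The opening reads 42 mm, so the catches should be at or near their stops. Lifting slowly, watching the force.

>>> apply_moves --deltas '[[40,[0,0,-2],0],[40,[0,0,-3],0],[40,[0,0,0],0]]'

```text
t: 13.12
tool_pos: [0.5409, -0.1883, 0.253]
orientation: [-2.154, -2.287, 0.0]
force: [0.6, -1.1, -2.6]
opening: 0.0422
```

>>> apply_moves --deltas '[[40,[0,0,-8],0],[40,[0,0,-10],0],[40,[0,0,-10],0],[40,[0,0,-10],0],[40,[0,0,0],0]]'

```text
t: 13.75
tool_pos: [0.5416, -0.1886, 0.2928]
orientation: [2.152, 2.285, 0.001]
force: [0.0, 0.0, -2.0]
opening: 0.0428
```

>>> apply_moves --deltas '[[40,[0,0,-15],0],[40,[0,0,-20],0],[40,[0,0,-20],0],[40,[0,0,-15],0],[40,[0,0,-10],0]]'

```text
t: 14.38
tool_pos: [0.5413, -0.1884, 0.3729]
orientation: [2.153, 2.286, 0.001]
force: [0.2, 0.5, -2.3]
opening: 0.0419
```

>>> apply_moves --deltas '[[40,[0,0,-3],0],[40,[0,0,0],0],[40,[0,0,0],0],[40,[0,0,0],0]]'

```text
t: 14.88
tool_pos: [0.5409, -0.1883, 0.3735]
orientation: [-2.153, -2.286, 0.001]
force: [0.2, 0.1, -1.9]
opening: 0.0423
```

Run:
```python
from h import *
go([0,0,.082],0)
s=viewer.read_camera("side");t=viewer.read_camera("top");cv2.imwrite("pics/t7.png",t)
p=np.load("p.npy");x0,y0,f=245,110,3.6
c=cv2.convertScaleAbs(cv2.resize(s[y0:276,x0:352],None,fx=f,fy=f,interpolation=2),alpha=1.5)
r=robot.read_state()["tool_pos"][2]-.2486
for h in (.012+r,.12):
  for u,v in (proj("side",W(p,np.array([[x,y,h] for x,y in[(.019,.02),(-.019,.02),(-.019,-.02),(.019,-.02)]]))) -[x0-.5,y0-.5])*f: cv2.circle(c,(int(u),int(v)),2,(0,0,255) if h!=.12 else (0,255,0),-1)
print(r);cv2.imwrite("pics/s7.png",c)
```

```text
t 14.875 pos [ 0.5409 -0.1883  0.3735] q [-0.4245  0.0739  1.6057 -0.      1.4632 -0.4845] F [ 0.1949  0.0999 -1.9442] open 0.042320363107911874
tool z [-0.0011  0.0005 -1.    ] shift [ -0.2101   1.065  124.5283] yaw to stand x 0.0003388920724804595
0.12520961434053968
```

View pics/s7.png

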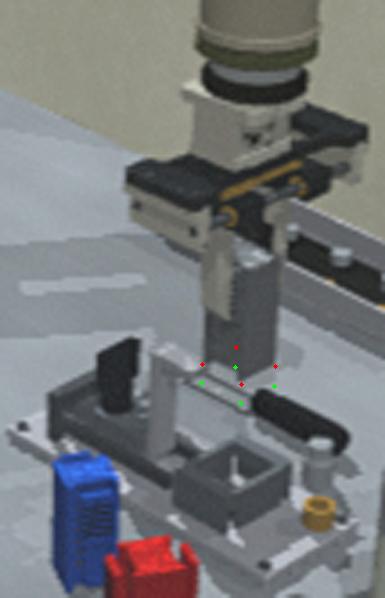

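The cassette hangs upright in the jaws, with its near bottom corner at about (243,378). That is at or above the red markers for 137 mm and above the green ones for 120 mm. The socket is empty, and the bushing, carriage and decoys are undisturbed. I'll hold 0.6 s, check for creep, then hand in.

>>> apply_moves --deltas '[[40,[0,0,0],0],[40,[0,0,0],0],[40,[0,0,0],0],[40,[0,0,0],0],[40,[0,0,0],0]]'

```text
t: 15.6
tool_pos: [0.5411, -0.1883, 0.3742]
orientation: [2.154, 2.287, 0.0]
force: [-0.8, 0.7, -2.8]
opening: 0.0423
```

Run:
```python
from h import *
a=cv2.imread("pics/s7.png");s=viewer.read_camera("side")
x0,y0,f=245,110,3.6
c=cv2.convertScaleAbs(cv2.resize(s[y0:276,x0:352],None,fx=f,fy=f,interpolation=2),alpha=1.5)
A,B=[cv2.cvtColor(i,6)[190:345,195:290].astype(np.float32) for i in(a,c)]
print("creep px (x3.6)",cv2.phaseCorrelate(A,B),robot.read_state()["opening"])
if np.abs(cv2.phaseCorrelate(A,B)[0]).max()<.5: print(order.close_job())
```

```text
creep px (x3.6) ((0.1765904263990805, -0.25535022439765953), 0.5601247860739629) 0.04275641881103046
the job is handed in; nothing more can be done
None
```

The cassette is out of the stand. The arm is holding it still, upright and pinched, with its underside about 137 mm above the bench. I handed the job in at about 15.6 s of the 45 s.

- **Knob and carriage:** I turned the knob clockwise to about 1.52 rad, then slid the carriage about 39 mm along the stand's +y, so the finger was clear. Both figures come from the arm's own motion and agree with the pictures.
- **Lift:** I pinched both catches with 25 N and raised the cassette 125 mm straight up.
- **Last checks:** In the last picture the socket was empty and the things in view on the bench looked undisturbed. After a further 0.6 s hold there was no measurable slip. The load on the wrist read 2 to 3 N, which fits the cassette's weight.

**Did not agree:** the gripper read 42 to 43 mm with the catches pinched, where 45 mm was expected at their stops. I take this to be give in the pads or the finger reading. The cassette lifted freely, so the barbs were clear. The top camera was partly blocked by the arm, so only the side view confirmed the finger's clearance and the final hold.

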